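# Separate two nested vacuum half nipples and park each behind the catch of its rack row

### The arm

A 6-joint arm with a two-finger parallel gripper is mounted at the origin on the work surface. World frame = base frame: x ahead of the robot, y to its left, z up, the work surface at z = 0. Lengths are in m, angles in rad, forces in N, time in s.
With the tool pointing down it reaches from about 0.35 to 0.775 m from the base axis. Payload 7.3 kg.
Tool frame: the origin (TCP) lies midway between the tips of the shut fingers; the grasp point (between the pads) lies 19 mm behind it; z points along the fingers, y is the line along which they close (so a half turn about z gives the same grasp; the last joint's range is limited). The gripper opens to 92 mm and grips with 3 to 60 N. Pads are 19 mm wide; open, the fingers measure 130 mm over their backs; the gripper's body (75 mm by 190 mm) begins 47 mm behind the grasp point.
Start: joints at [1.185, 0.342, 1.524, -0, 1.275, -0.146], TCP at [0.125, 0.51, 0.227] pointing down, gripper open.
Joint ranges: [-2.53, 2.53], [-0.77, 2.02], [0.04, 2.7], [-1, 4.14], [0.28, 2.66], [-3.11, 3.11]. Speed limits (rad/s): [2.57, 2.57, 3.14, 3.14, 3.14, 3.14].

### API

Orientations are given as a unit quaternion [x, y, z, w].
In Python, from rig import robot, optics, find_in, regions_of, spot_point gives the robot as it stands. The module is installed in compiled form; this text tells all that it offers.
- The arm moves only by the shell command python3 -m crank 'ROWS'. ROWS is JSON, a list of rows, each a list of 5 numbers: the shift along the tool's x, y, z in cm, then the turn about the tool's z in rad, then the closure, from -1 (fully open) to 1 (shut). In form: [[dx, dy, dz, yaw, jaw], ...]. A call has 1 to 20 rows; each row is the pose to reach, as a shift and turn from the pose commanded when the call began, along the tool's axes at that moment; what a row does not reach only later rows make up. A row lasts 1/8 s, in which the tool goes at most 62.5 mm and 10.7 degrees, less where a joint would pass 70% of its speed; a pose out of reach is approached as far as the arm can. A call with a gripper value outside its range is refused whole. The fingers move at their own pace and stop on an object; the grip force is fixed at half the most. Time passes only in rows, so rows that repeat a pose let the fingers close. It gives the time, the measured TCP pose, the force, the opening and the grip force at its end, in the units of the state.
- robot.state(): the state, without advancing time (a new reading comes with each control period).
- optics.get_image(name): name is "scene" or "top" or "wrist"; returns the picture (480x640x3 uint8, red, green, blue); there is no depth.
- optics.camera_model(name): a dict with "camera_matrix" (3x3 intrinsics, pixels), "position" and "orientation" of the camera in the world. Camera axes: x right, y up, looking along -z (the intrinsics and any distortion apply to the point x, -y, -z); pixel columns grow to the right and rows downward; lengths in m; the calibration is good to about 2 mm. A picture is of the moment at which its call begins: read the wrist's pose just before it. camera_model takes no time and is no camera call; for the wrist camera it gives the pose at the moment of the call.
- robot.job_done(): hands the job in; it is judged then, once.
Trained networks look in the newest picture that a camera, given by its name, has taken for a name from the list of things; names that differ only in an ending like _2 or _b are one class to them, and where a whole thing is asked for, a point or a joint stands for the part that bears it (a point fixed in the world has none). Each returns a list of dicts, best first, with "conf" (0 to 1); they miss things now and then, are a little off and sometimes report something else, mostly with a low value. They report only what shows in the picture. A call takes as long as a camera call. They do not tell look-alikes from the thing itself.
- find_in(query, camera): "position" ([x, y, z] in m, in world coordinates, good to about 4 mm: the middle of the surface that is visible of it).
- regions_of(query, camera): "mask" (480x640 bool, what is visible of it).
- spot_point(query, camera): "position" ([x, y, z] in m, in world coordinates, good to about 4 mm: a listed point, or the origin of a listed thing).
The state is a dict: "time": time; "joints": joint angles; "joint_vel": joint speeds; "tau": joint torques, N m; "tool_pos": TCP position; "tcp_rot": TCP orientation; "contact_force": force on the tool from outside, world axes, zero at the start; "moment": the same for the moment, N m; "grip_width": finger opening in m; "grip_force": force on a finger pad.
Only numpy, scipy, OpenCV 4.12 (cv2) and the standard library are available. Lean on these libraries where they do the work, as an engineer would, in place of code of your own. Each camera call takes 0.05 s, during which the arm holds its last target. There are 200 camera calls.

### The job

The narrow vacuum nipple is standing inside the wide one: draw it out, leaving the wide one standing where it is. Then park each nipple in the sloping rack row of its own flange size, the narrow one in the narrowest row and the wide one in the widest: slide it up the row from the low end, flange flat on the floor, so that it lifts the finger catch and the finger drops shut behind its flange, and let go. Leave the medium nipple, the cap, the gaskets and the spanner where they are.

Things in the scene. Friction and masses are not known exactly. Their poses are not given: they have to be found in the camera images.
- small_mid (a point): Centre, half-way up the axis, of the narrow steel half nipple: foot flange 34 dia, 7.5 thick; tube 19 dia; 130 tall; 115 g (varies). z: from flange to open end. At the start it stands upright, flange down, inside the wide one on the tray floor, its tube 50 proud of the wide one's mouth, its flange with 1.5 play all round. mm.
- large_mid (a point): Centre, half-way up the axis, of the wide steel half nipple: foot flange 70 dia, 13 thick; tube 41 dia, bore 37 open at both ends; 80 tall; 360 g (varies). z: from flange to open end. At the start it stands upright, flange down, on the 3 thick floor of a low aluminium tray (rim 12 high). mm.
- rack: Base plate of the rack, 8 thick; origin under the rows' low ends, x the way the rows run (away from the robot). Its three rows stand parallel, 88 apart, in any order. All floors climb towards +x at 23 degrees, so what stands flat on them leans 23 degrees back towards the robot, and the tool with it. mm.
- row_small: Narrowest row, for the narrow nipple. Origin: on its floor's centre line under the catch's tip; x up the slope, y to the left, z square to the floor. Floor x -95 to 95. Side walls 37 apart, 9.5 high, x -34 to 89, end wall there. Lips over both edges from x = 17 (ramped lead-in from 4) leave a slot 27 wide for the tube and 9.5 high for the flange: entry only from the low end. mm.
- row_large: Widest row, for the wide nipple. Origin and axes as in the narrowest row, floor x -95 to 95 too. Side walls 73 apart, 15 high, x -34 to 89, end wall there. Lips over both edges from x = 17 (ramped lead-in from 4) leave a slot 49 wide for the tube and 15 high for the flange: entry only from the low end. mm.
- row_medium: Middle-sized row, built like the others, 69 wide over all, origin and axes likewise. It holds the medium nipple and gets nothing more.
- apron_small (a point): Point on the floor of the narrowest row at row x = -53, on the centre line: the open apron below the catch, where the narrow nipple's flange can be set down, square to the floor, with its centre here (low flared guides, 10 high, beside it from row x -71 to -33), clear of the catch, to be slid up from here. mm.
- apron_large (a point): Point on the floor of the widest row at row x = -68, on the centre line: the open apron below the catch, where the wide nipple's flange can be set down, square to the floor, with its centre here, clear of the catch, to be slid up from here (low flared guides beside it as in the other row). mm.
- catch_small (a joint): Catch of the narrowest row, rad: a steel finger 6 thick at row y = 15.5, hinged at row x -22, z 17.5, sloping down to its round tip (centre x 0, z 4.5). 0 = down; the flange, slid up the row, lifts it with well under 1 N and it rides on top (near 0.25). It drops by its own weight once the flange's centre is 13 or more past the tip, and locks against sliding back. mm.
- catch_large (a joint): Catch of the widest row, as the other: finger at row y = 26.5, hinged at x -22, z 23, its tip centre at x 0, z 10. Hinge pin and cheek rise to z = 29, to the left of the tube; they reach 6 to each side of x = -22. It drops once the flange's centre is 28 or more past the tip; the row ends when the centre is 54 past it. mm.
- stock_mid (a point): Centre of the medium half nipple (flange 54 dia by 12, tube 25.4 dia, 75 tall, mm), parked behind the catch of the middle-sized row. Bystander.
- cap_mid (a point): Centre of a white plastic flange cap, 73 mm dia, 13 mm tall, lying in the tray. Bystander.
- gaskets_mid (a point): Centre of a small stack of copper gaskets, a ring 48 mm dia and 6 mm tall, lying in the tray. Bystander.
- spanner_mid (a point): Centre of a steel spanner, 140 mm long, 7 mm thick, lying on the table between robot and rack. Bystander.
Not all that is in view belongs to the job. What is shaped like the part that bears large_mid but green is not meant.

How it is judged:
On the way:
1. the narrow nipple is drawn clear of the wide one, which is left standing in the tray (distance between small_mid and large_mid above 0.1 m and height (world z) of large_mid below 0.055 m and angle between large_mid's own z axis and vertical below 0.15 rad and distance of large_mid from where it was at the start of the episode below 0.03 m), for 0.1 s.
At the end, for the whole second after the job is handed in: Each nipple stands at rest in the row of its own size, up-slope of the catch's tip, flange on the floor (within 6 mm), within 12 mm of the row's centre line, axis within 0.15 rad of square to the floor, and the row's catch has dropped shut behind it (below 0.06 rad) (x of small_mid in the frame of row_small between -0.004 and 0.075 m and y of small_mid in the frame of row_small between -0.012 and 0.012 m and z of small_mid in the frame of row_small between 0.059 and 0.071 m and angle between the z axis of small_mid and the z axis of row_small, either way round below 0.15 rad and value of joint each of catch_small, catch_large below 0.06 rad and linear speed of each of small, large below 0.02 m/s and x of large_mid in the frame of row_large between 0.012 and 0.06 m and y of large_mid in the frame of row_large between -0.012 and 0.012 m and z of large_mid in the frame of row_large between 0.034 and 0.046 m and angle between the z axis of large_mid and the z axis of row_large, either way round below 0.15 rad); the robot touches nothing.
It fails at once if a nipple is tipped over (angle between any of small_mid, large_mid's own z axis and vertical above 1.1 rad).
It fails at once if the medium nipple, the cap, the gaskets or the spanner is moved from its place (more than 30 mm) (distance of any of stock_mid, cap_mid, gaskets_mid, spanner_mid from where it was at the start of the episode above 0.03 m).
It also fails if it takes over 69 s, if anything falls off the work surface, if the arm or the gripper's body presses on something with over 40 N, if the wrist force passes 120 N, or if a joint passes its speed limit or range.

## Working session

There is one attempt and no reset: what is moved stays moved. The work goes in short steps, Python scripts to look and compute and a shell command to move; the robot and the scene stay as the last step left them, time stands still between calls to the robot, and variables do not carry over. Pictures are saved under pics/ and viewed, at most 10 in all, crops included, and the job is handed in when it is done.

```bash
mkdir -p pics
cat > h.py <<'E'
import numpy as np,cv2
from rig import robot,optics,find_in,regions_of,spot_point
from scipy.spatial.transform import Rotation as R
def shot(cam,name=None,crop=None,s=1):
    im=optics.get_image(cam)
    if name:
        c=im if crop is None else im[crop[1]:crop[3],crop[0]:crop[2]]
        cv2.imwrite(f'pics/{name}.png',cv2.resize(c[:,:,::-1],None,fx=s,fy=s,interpolation=cv2.INTER_CUBIC))
    return im
def proj(cam,P):
    m=optics.camera_model(cam);K=np.array(m['camera_matrix']);r=R.from_quat(m['orientation']).as_matrix()
    p=(np.atleast_2d(P)-m['position'])@r; p=p*[1,-1,-1]; q=p@K.T
    return q[:,:2]/q[:,2:]
def ray(cam,uv):
    m=optics.camera_model(cam);K=np.array(m['camera_matrix']);r=R.from_quat(m['orientation']).as_matrix()
    d=np.linalg.inv(K)@[uv[0],uv[1],1]
    return np.array(m['position']),r@(d*[1,-1,-1])
def atz(cam,uv,z):
    o,d=ray(cam,uv); return o+d*(z-o[2])/d[2]
E
python3 - <<'E'
from h import *
np.set_printoptions(precision=4,suppress=True)
s=robot.state();print(s)
for c in('top','scene'):
    shot(c,c); m=optics.camera_model(c);print(c,m)
    for q in ['small_mid','large_mid','rack','row_small','row_large','row_medium','apron_small','apron_large','stock_mid','cap_mid','gaskets_mid','spanner_mid']:
        for d in spot_point(q,c)[:3]:
            print(c,q,round(d['conf'],2),np.round(d['position'],4),proj(c,d['position'])[0].round())
E
```

```text
{'time': 0.0, 'joints': array([ 1.185 ,  0.3427,  1.525 , -0.    ,  1.2754, -0.146 ]), 'joint_vel': array([ 0.0016, -0.0014,  0.0002, -0.0011,  0.0014, -0.0009]), 'tau': array([ -0.0003, -43.1247, -24.4208,   0.0716,   0.0563,  -0.0001]), 'tool_pos': array([0.1245, 0.5096, 0.226 ]), 'tcp_rot': array([ 0.1196,  0.9928, -0.0007, -0.0002]), 'contact_force': array([ 0.4397, -0.1237, -0.7822]), 'moment': array([-0.0278, -0.062 , -0.0236]), 'grip_force': 0.0, 'grip_width': 0.09208904743771787}
top {'camera_matrix': array([[445.6453,   0.    , 316.1351],
       [  0.    , 445.6453, 238.5818],
       [  0.    ,   0.    ,   1.    ]]), 'position': array([0.5039, 0.0286, 0.796 ]), 'orientation': array([ 0.0255, -0.0234, -0.6967,  0.7165])}
top small_mid 0.69 [ 0.5867 -0.233   0.04  ] [472. 225.]
top small_mid 0.59 [0.6057 0.1843 0.0671] [224. 205.]
top small_mid 0.59 [ 0.6506 -0.1416  0.0686] [423. 183.]
top large_mid 0.76 [0.6827 0.3069 0.0363] [159. 161.]
top large_mid 0.74 [0.6014 0.1825 0.0456] [228. 209.]
top rack 0.88 [ 0.5867 -0.1414 -0.005 ] [412. 226.]
top rack 0.66 [ 0.6516 -0.2287  0
[... 1279 characters left out ...]

scene row_small 0.32 [0.4009 0.0115 0.0063] [289. 229.]
scene row_large 0.74 [ 0.6493 -0.2307  0.0675] [134. 317.]
scene row_medium 0.97 [ 0.6504 -0.1407  0.0683] [197. 313.]
scene apron_small 0.66 [ 0.5989 -0.0575  0.0467] [254. 292.]
scene apron_large 0.97 [ 0.5876 -0.2267  0.0397] [148. 297.]
scene stock_mid 0.81 [ 0.6502 -0.1427  0.1168] [190. 291.]
scene stock_mid 0.23 [0.6059 0.1802 0.0429] [399. 286.]
scene cap_mid 0.81 [0.5474 0.1103 0.0101] [350. 277.]
scene gaskets_mid 0.68 [0.6263 0.0944 0.0007] [348. 316.]
scene gaskets_mid 0.24 [ 0.5874 -0.2274  0.0393] [148. 297.]
scene spanner_mid 0.6 [0.4006 0.0156 0.005 ] [291. 229.]
scene spanner_mid 0.55 [0.6038 0.182  0.0712] [402. 273.]
```

View pics/top.png

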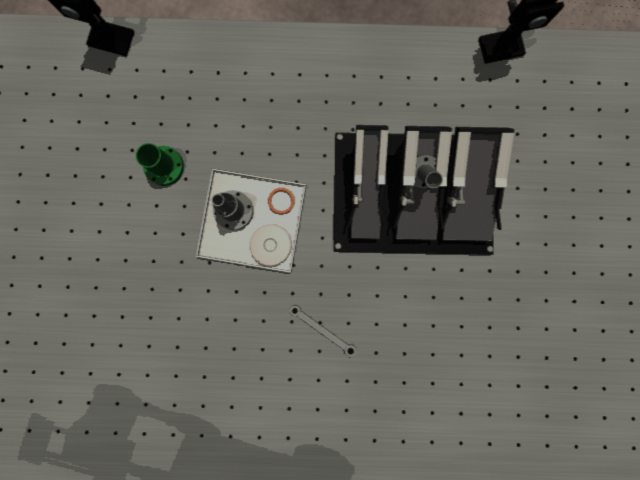

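View pics/scene.png

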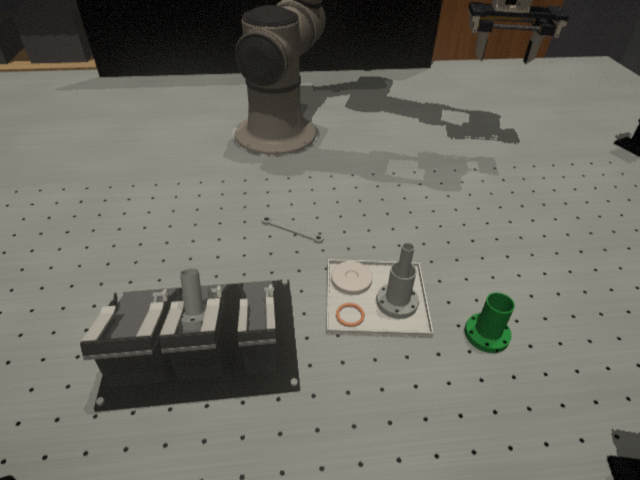

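Top view: steel wide nipple with the narrow one inside it in the tray at about (232,210). A look-alike, green and standing off the tray, is at (160,165). The steel one with the narrow tube in it fits the description, so I confirm that in a crop and enlarge the rack. Rows, left to right: small (x≈367), medium (≈423, occupied), large (≈480).

Run:
```python
from h import *
im=cv2.imread('pics/top.png')
a=cv2.resize(im[120:260,325:525],None,fx=4,fy=4,interpolation=cv2.INTER_CUBIC)
cv2.imwrite('pics/rack4.png',a)
sc=cv2.imread('pics/scene.png')
b=cv2.resize(im[135:285,130:310],(480,400),interpolation=cv2.INTER_CUBIC)
c=cv2.resize(sc[230:370,330:520],(320,236),interpolation=cv2.INTER_CUBIC)
d=np.zeros((400,800,3),np.uint8);d[:,:480]=b;d[:236,480:]=c
cv2.imwrite('pics/nip.png',d)
np.set_printoptions(precision=4,suppress=True)
acc={}
for k in range(4):
  for cam in('top','scene'):
    optics.get_image(cam)
    for q in ['row_small','row_large','row_medium','apron_small','apron_large','small_mid','large_mid']:
        for e in spot_point(q,cam):
            p=np.array(e['position'])
            if q=='small_mid' and abs(p[1]-.183)>.03: continue
            if q=='large_mid' and abs(p[1]-.183)>.03: continue
            if e['conf']>.5: acc.setdefault((q,cam),[]).append(p)
for k,v in sorted(acc.items()): print(k,len(v),np.median(v,0),np.std(v,0))
print(robot.state()['time'])
```

```text
('apron_large', 'scene') 5 [ 0.588  -0.2292  0.0392] [0.0249 0.0356 0.0315]
('apron_large', 'top') 5 [ 0.5864 -0.2307  0.0387] [0.0248 0.0711 0.0109]
('apron_small', 'scene') 4 [ 0.598  -0.0574  0.0462] [0.0005 0.0012 0.0018]
('apron_small', 'top') 6 [ 0.5994 -0.0555  0.0486] [0.0199 0.1007 0.0085]
('large_mid', 'scene') 4 [0.6043 0.1809 0.0429] [0.0013 0.0014 0.0013]
('large_mid', 'top') 4 [0.6025 0.1817 0.0439] [0.0015 0.0007 0.001 ]
('row_large', 'scene') 5 [ 0.65   -0.2278  0.0668] [0.0203 0.07   0.0081]
('row_large', 'top') 5 [ 0.651  -0.2294  0.0666] [0.0252 0.0017 0.0109]
('row_medium', 'scene') 5 [ 0.6491 -0.1387  0.0677] [0.0177 0.1257 0.0014]
('row_medium', 'top') 4 [ 0.6506 -0.1414  0.0664] [0.0015 0.0011 0.0004]
('row_small', 'scene') 4 [ 0.6526 -0.0546  0.0716] [0.0014 0.0011 0.0012]
('row_small', 'top') 6 [ 0.6486 -0.0519  0.0668] [0.0244 0.0691 0.0102]
('small_mid', 'scene') 4 [0.6036 0.1828 0.0693] [0.0006 0.0008 0.0006]
('small_mid', 'top') 4 [0.605  0.1852 0.0639] [0.0011 0.001  0.0002]
4.5
```

View pics/rack4.png

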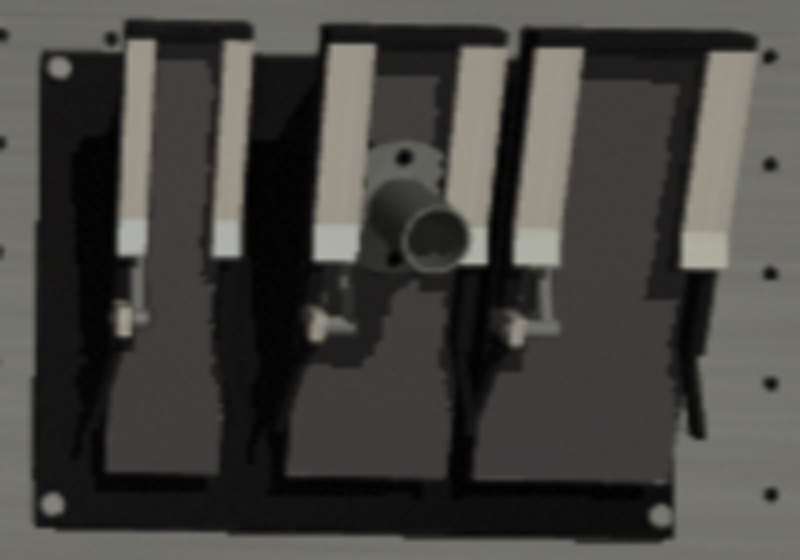

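View pics/nip.png

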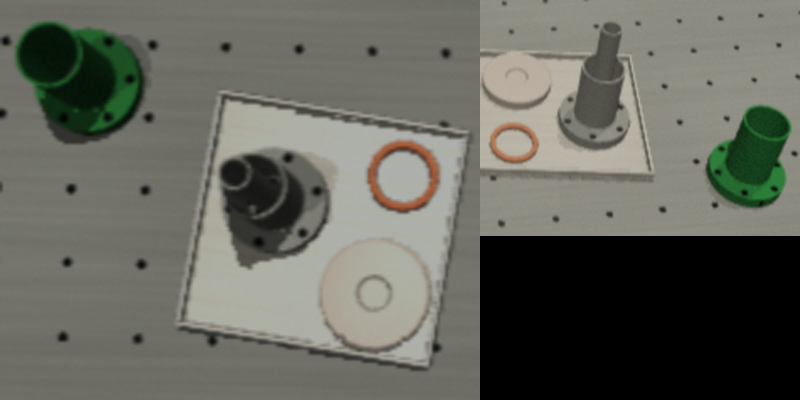

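Crop confirmed: the pair standing in the tray is steel, with the narrow tube inside. The green one stands outside the tray and is the decoy. Next I fit the rack pose from the lip and floor corners in the rack crop.

```bash
cat > fit.py <<'E'
from h import *
from scipy.optimize import least_squares
px=np.array([[156,40],[147,257],[224,40],[213,257],[584,48],[560,265],[708,50],[681,268],[105,472],[218,474],[473,480]],float)
uv=(px+.5)/4-.5+[325,120]
zs,zl=.0115,.017
# x,y,z in row frame, row index
loc=[(.089,.0135,zs,0),(.004,.0135,zs,0),(.089,-.0135,zs,0),(.004,-.0135,zs,0),
(.089,.0245,zl,2),(.004,.0245,zl,2),(.089,-.0245,zl,2),(.004,-.0245,zl,2),(-.095,None,0,0),(-.095,None,0,0),(-.095,None,0,2)]
def rowR(yaw): return R.from_euler('ZY',[yaw,-np.radians(23)]).as_matrix()
def org(p,k): 
    c,s=np.cos(p[3]),np.sin(p[3]); return np.array([p[0]+s*.088*k,p[1]-c*.088*k,p[2]])
def res(p):
    r=[]
    for (x,y,z,k),m in zip(loc,uv):
        q=org(p,k)+rowR(p[3])@[x,y or 0,z]
        e=proj('top',q)[0]-m
        r+= [e[0],e[1]] if y is not None else [e[1]]
    return np.array(r)
if __name__=='__main__':
    np.set_printoptions(precision=4,suppress=True)
    s=least_squares(res,[.649,-.053,.067,0]);print(s.x,abs(s.fun).max());print(s.fun.round(1))
    for zf in(.066,.068):
        s=least_squares(lambda p:res([p[0],p[1],zf,p[2]]),[.649,-.053,0]);print(zf,s.x,org([s.x[0],s.x[1],zf,s.x[2]],2))
E
python3 fit.py
python3 - <<'E'
from h import *
# narrow tube rim (top), z=.133 ; crop px (234,173) scale 480/180
u=130+234/(480/180);v=135+173/(400/150)
print(u,v,atz('top',(u,v),.133))
u=330+611/(320/190)-480/(320/190);v=230+30/(236/140)
print(atz('scene',(u,v),.133))
E
```

```text
[ 0.6468 -0.0531  0.0665  0.0122] 0.9208881698227174
[ 0.3  0.1 -0.  -0.7  0.5  0.3  0.1 -0.4 -0.1 -0.  -0.8 -0.4  0.5 -0.
 -0.6 -0.7  0.9  0.4  0.5]
0.066 [ 0.6469 -0.0532  0.0122] [ 0.6491 -0.2292  0.066 ]
0.068 [ 0.6465 -0.0527  0.012 ] [ 0.6486 -0.2287  0.068 ]
217.75 199.875 [0.60385666 0.18045849 0.133     ]
[0.60911979 0.17991612 0.133     ]
```

```bash
cat >> h.py <<'E'
def shift(P,yawdir=None):
    s=robot.state();r=R.from_quat(s['tcp_rot']).as_matrix()
    d=r.T@(np.array(P)-s['tool_pos'])*100
    a=np.arctan2(r[1,1],r[0,1])
    return d.round(2), None if yawdir is None else round(-(yawdir-a),3)
E
python3 -c "
from h import *
print(shift([.605,.181,.19],np.pi/2+.012))"
python3 -m crank '[[-13,-5,0,-0.06,-1],[-27,-10,0,-0.12,-1],[-40,-15,0,-0.2,-1],[-54.5,-20.5,0,-0.25,-1],[-54.5,-20.5,0,-0.25,-1],[-54.5,-20.5,0,-0.25,-1],[-54.5,-20.5,1,-0.25,-1],[-54.5,-20.5,3,-0.25,-1],[-54.5,-20.5,3,-0.25,-1],[-54.5,-20.5,3,-0.25,-1],[-54.5,-20.5,3,-0.25,-1],[-54.5,-20.5,3,-0.25,-1]]'
python3 -c "
from h import *
shot('wrist','w1')
print(robot.state()['tool_pos'],proj('wrist',[.605,.181,.133]),optics.camera_model('wrist'))
for q in('small_mid','large_mid'):
  print([(d['conf'],d['position']) for d in spot_point(q,'wrist')][:2])"
```

```text
(array([-54.47, -20.55,   3.67]), np.float64(-0.252))
time: 6.0
tool_pos: [0.6047, 0.1821, 0.1969]
tcp_rot: [-0.005, 1.0, 0.0, -0.0]
contact_force: [-0.1, -0.4, 0.7]
grip_width: 0.0918
grip_force: 0.0
[0.60456987 0.18243139 0.19718686] [[315.08118267 257.14095915]] {'camera_matrix': array([[350.69795688,   0.        , 319.90476945],
       [  0.        , 350.69795688, 240.24339698],
       [  0.        ,   0.        ,   1.        ]]), 'position': array([0.524742  , 0.18305938, 0.35565953]), 'orientation': array([-0.10385186, -0.10586684,  0.70332509,  0.69522717])}
[(0.58, [0.6095, 0.1812, 0.0701])]
[(0.62, [0.6094, 0.1784, 0.0441]), (0.6, [0.68, 0.3089, 0.0404])]
```

View pics/w1.png

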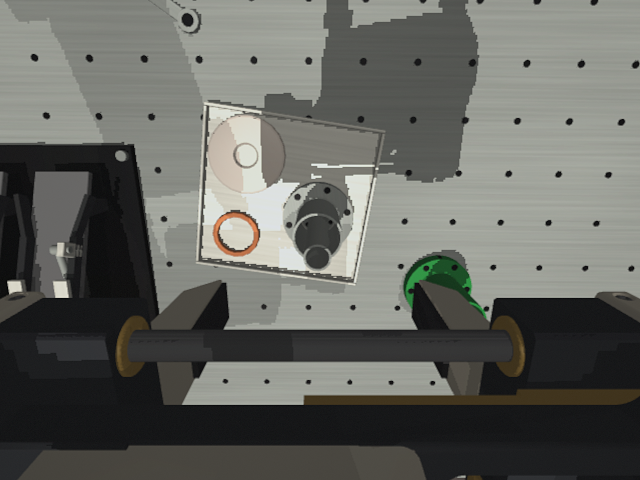

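Wrist view: narrow tube rim at (317,257), where the projection of (0.605, 0.181, 0.133) gives (315,257). The tool is centred, so I go down, grip and draw out.

```bash
python3 -m crank '[[0,0,4,0,-1],[0,0,8,0,-1],[0,0,10.4,0,-1],[0,0,10.4,0,-1],[0,0,10.4,0,0.2],[0,0,10.4,0,1],[0,0,10.4,0,1],[0,0,10.4,0,1],[0,0,10.4,0,1],[0,0,10.4,0,1],[0,0,10.4,0,1],[0,0,10.4,0,1]]'
```

```text
time: 7.65
tool_pos: [0.6054, 0.1814, 0.0926]
tcp_rot: [-0.005, 1.0, 0.0, -0.0]
contact_force: [0.9, -1.0, -1.3]
grip_width: 0.0182
grip_force: 30.0
```

```bash
python3 -m crank '[[0,0,-1,0,1],[0,0,-3,0,1],[0,0,-5,0,1],[0,0,-8,0,1],[0,0,-11,0,1],[0,0,-14,0,1],[0,0,-14,0,1],[0,0,-14,0,1],[0,0,-14,0,1]]'
python3 -c "
from h import *
shot('scene','s2')
shot('top')
for q in('small_mid','large_mid'):
  for c in('top','scene'): print(q,c,[(d['conf'],d['position']) for d in spot_point(q,c)][:2])"
```

```text
time: 8.78
tool_pos: [0.6047, 0.1813, 0.2311]
tcp_rot: [-0.005, 1.0, -0.0, -0.001]
contact_force: [1.4, -0.2, -1.2]
grip_width: 0.0182
grip_force: 30.0
small_mid top [(0.65, [0.649, -0.2298, 0.0667])]
small_mid scene [(0.7, [0.6045, 0.1821, 0.2089])]
large_mid top [(0.98, [0.6034, 0.1808, 0.0435])]
large_mid scene [(0.74, [0.6059, 0.1809, 0.0404]), (0.7, [0.6254, 0.0957, 0.0011])]
```

View pics/s2.png

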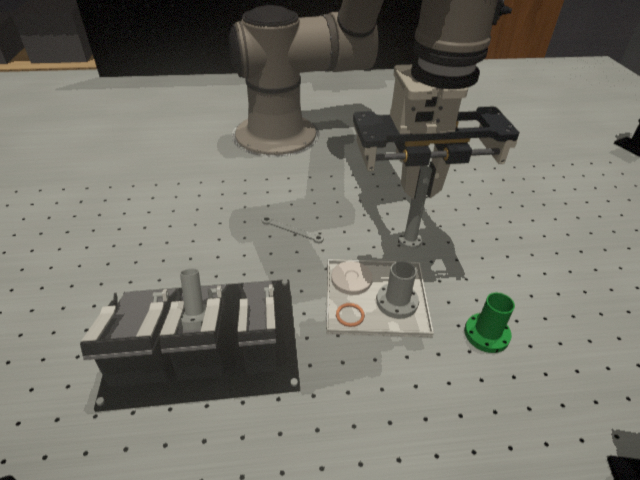

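Drawn out: the wide one is still standing in the tray at (397,297). Now over the narrow row's apron.

```bash
python3 -c "
from h import *
print(shift([.597,-.054,.165],np.pi/2+.012))"
```

```text
(array([  1.07, -23.53,   6.73]), np.float64(-0.002))
```

```bash
python3 -m crank '[[0.2,-5,0,0,1],[0.5,-11,0,0,1],[0.8,-17,0,0,1],[1.1,-23.5,0,0,1],[1.1,-23.5,0,0,1],[1.1,-23.5,3,0,1],[1.1,-23.5,6.8,0,1],[1.1,-23.5,6.8,0,1],[1.1,-23.5,6.8,0,1],[1.1,-23.5,6.8,0,1]]'
python3 -c "
from h import *
a=shot('wrist');b=shot('scene')
t=robot.state()['tool_pos'];print(t)
f=t+[0,0,-.0896]
print('flange bottom proj wrist',proj('wrist',f),'scene',proj('scene',f))
O=np.array([.6475,-.0532,.0668]);rr=R.from_euler('ZY',[.012,-np.radians(23)]).as_matrix()
pts=[O+rr@[x,y,0] for x in(-.053,-.09) for y in(-.0185,0,.0185)]
print(proj('wrist',pts).round(1).tolist(),proj('scene',pts).round(1).tolist())
d=np.zeros((600,800,3),np.uint8)
u,v=proj('wrist',f)[0].astype(int);u0,v0=max(u-67,0),max(v-100,0)
c=cv2.resize(a[v0:v0+200,u0:u0+133],None,fx=3,fy=3,interpolation=cv2.INTER_CUBIC);d[:c.shape[0],:c.shape[1]]=c
print('w off',u0,v0)
u,v=proj('scene',f)[0].astype(int);u0,v0=u-67,v-110
c=cv2.resize(b[v0:v0+200,u0:u0+133],None,fx=3,fy=3,interpolation=cv2.INTER_CUBIC);d[:c.shape[0],400:400+c.shape[1]]=c
print('s off',u0,v0)
cv2.imwrite('pics/ap1.png',d[:,:,::-1])"
```

```text
time: 10.32
tool_pos: [0.5978, -0.0535, 0.1666]
tcp_rot: [-0.005, 1.0, -0.0, 0.002]
contact_force: [-0.5, 0.4, -1.2]
grip_width: 0.0182
grip_force: 30.0
[ 0.59745121 -0.05360568  0.16611245]
flange bottom proj wrist [[317.54747894 244.76186902]] scene [[255.4123732  278.53370279]]
[[295.2, 234.9], [317.5, 234.9], [339.9, 234.9], [295.4, 191.0], [317.5, 191.0], [339.6, 191.0]] [[245.1, 293.0], [256.7, 292.1], [268.2, 291.1], [245.7, 283.5], [256.7, 282.7], [267.7, 281.8]]
w off 250 144
s off 188 168
```

View pics/ap1.png

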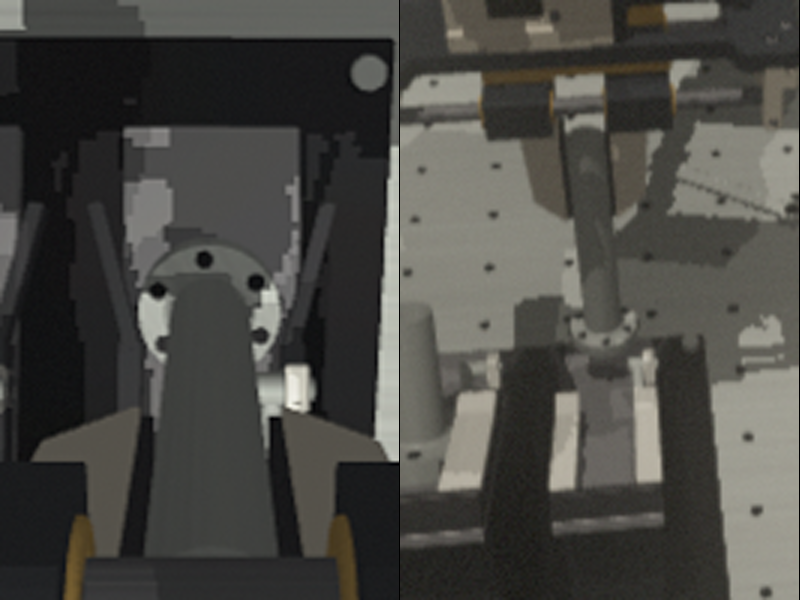

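```bash
python3 -c "
from h import *
O=np.array([.6475,-.0532,.0668]);rr=R.from_euler('ZY',[.012,-np.radians(23)]).as_matrix()
for k in (0,2):
  o=O+[.012*.088*k,-.088*k,0]
  for y in(-.03,-.0255,0,.0255): print(k,y,(proj('top',o+rr@[-.095,y,0])[0]-[325,120])*4+1.5)"
```

```text
0 -0.03 [235.10278462 475.22620497]
0 -0.0255 [224.65379438 475.05982421]
0 0 [165.45014451 474.1171161 ]
0 0.0255 [106.258893  473.1746054]
2 -0.03 [644.10705848 481.73907296]
2 -0.0255 [633.64294438 481.57245138]
2 0 [574.35360847 480.62837885]
2 0.0255 [515.07669785 479.68450416]
```

```bash
cat > fit2.py <<'E'
from fit import *
def w(x,y,z): return atz('top',(np.array([x,y])+.5)/4-.5+[325,120],z)
for a,b,z in [((40,52),(35,527),.008),((60,68),(53,503),.009)]:
    p,q=w(*a,z),w(*b,z); print('yaw edge',np.arctan2(p[1]-q[1],p[0]-q[0]),p,q)
p,q=w(53,503,.009),w(660,515,.009);print('yaw screws',np.arctan2(-(q[0]-p[0])*-1,-(q[1]-p[1])),p,q)
cent=[((161.5,473),0),((570,481.5),2)]
def res2(p):
    e=[(proj('top',org(p,k)+rowR(p[3])@[-.095,0,0])[0]-((np.array(m)+.5)/4-.5+[325,120]))[0] for m,k in cent]
    return np.r_[res(p),e]
s=least_squares(res2,[.649,-.053,.067,0]);print(s.x.round(4),s.fun.round(1),org(s.x,2))
E
python3 fit2.py
```

```text
yaw edge 0.014917181304804275 [0.7506641 0.0037737 0.008    ] [0.53659575 0.00058017 0.008     ]
yaw edge 0.008673655538906486 [ 0.74326819 -0.00536841  0.009     ] [ 0.54738724 -0.00706746  0.009     ]
yaw screws 0.00820338847013173 [ 0.54738724 -0.00706746  0.009     ] [ 0.54958588 -0.27507733  0.009     ]
[ 0.647  -0.0527  0.0667  0.0097] [ 0.2 -0.1 -0.2 -0.8  0.4  0.2 -0.1 -0.5 -0.1  0.1 -0.9 -0.3  0.5  0.1
 -0.8 -0.5  0.8  0.3  0.7  0.6  0.7] [ 0.64870081 -0.22870425  0.06667088]
```

```bash
python3 -m crank '[[0,0.08,1,0,1],[0,0.08,2,0,1],[0,0.08,2.2,0,1],[0,0.08,2.3,0,1],[0,0.08,2.3,0,1]]'
```

```text
time: 11.05
tool_pos: [0.5967, -0.0528, 0.1421]
tcp_rot: [-0.005, 1.0, 0.0, -0.0]
contact_force: [-2.3, 0.7, 3.4]
grip_width: 0.0188
grip_force: 30.0
```

```bash
python3 -m crank '[[0,0,0.1,0,1],[0,0,0.2,0,1],[0,0,0.2,0,1]]'
```

```text
time: 11.42
tool_pos: [0.5971, -0.053, 0.1417]
tcp_rot: [-0.005, 1.0, -0.0, 0.001]
contact_force: [-4.6, 0.8, 12.5]
grip_width: 0.0183
grip_force: 30.0
```

```bash
python3 -m crank '[[0.3,0,0.05,0,1],[0.6,0,0.12,0,1],[0.9,0,0.2,0,1],[1.2,0,0.28,0,1],[1.2,0,0.28,0,1]]'
```

```text
time: 12.05
tool_pos: [0.5842, -0.0531, 0.1367]
tcp_rot: [-0.005, 1.0, -0.0, -0.001]
contact_force: [-1.7, -1.2, 3.5]
grip_width: 0.0183
grip_force: 30.0
```

```bash
cat > tilt.py <<'E'
from h import *
import sys
def tilt(q='small_mid',cams=('scene','top'),g=.0):
    t=robot.state()['tool_pos']; G=t+[0,0,.019]
    for cam in cams:
        im=optics.get_image(cam); L=regions_of(q,cam)
        for d in L[:3]:
            m=d['mask']; v,u=np.nonzero(m); c=np.array([u.mean(),v.mean()])
            if np.linalg.norm(c-proj(cam,G-[0,0,.05])[0])>45: continue
            # low end of mask along projected axis vs model for tilt phi
            out=[]
            for ph in range(-6,36,2):
                a=np.radians(ph); ax=np.array([np.sin(a),0,-np.cos(a)])
                # silhouette polygon: tube below pads + flange circle
                F=G+ax*(.1086-.0037); e1=np.array([np.cos(a),0,np.sin(a)]);e2=np.array([0,1,0])
                th=np.linspace(0,2*np.pi,40)
                M=np.zeros(m.shape,np.uint8)
                pts=np.vstack([F+np.outer(np.cos(th),e1)*.017+np.outer(np.sin(th),e2)*.017+ax*s for s in(-.0037,.0037)])
                cv2.fillConvexPoly(M,cv2.convexHull(proj(cam,pts).round().astype(np.int32)),1)
                pts=np.vstack([G+ax*s+np.outer(np.cos(th),e1)*.0095+np.outer(np.sin(th),e2)*.0095 for s in(.019,.1)])
                cv2.fillConvexPoly(M,cv2.convexHull(proj(cam,pts).round().astype(np.int32)),1)
                M=M>0; out.append(((M&m).sum()/(M|m).sum(),ph))
            print(cam,round(d['conf'],2),m.sum(),sorted(out)[::-1][:5])
if __name__=='__main__': tilt()
E
python3 tilt.py
```

```text
scene 0.68 1049 [(np.float64(0.7001845018450185), -2), (np.float64(0.6816952209197475), 0), (np.float64(0.6757990867579908), -4), (np.float64(0.6481970096745823), 2), (np.float64(0.6316262353998203), -6)]
```

The narrow one slid down the slope without pivoting in the pads: tilt still about 0. I can't lean the tool, so I'll swing the part in the grip another way. I yaw 90°, hook the foot flange against the outer left wall of the narrow row and draw the tool over. A second 90° yaw then leaves the part leaning 23° towards the robot.

```bash
python3 -m crank '[[0,0,-3,0,1],[0,0,-6,0,1],[-2,1,-8,0.15,1],[-5,3,-8,0.3,1],[-9,5.3,-8,0.47,1],[-10.9,5.4,-8,0.65,1],[-10.9,5.4,-8,0.83,1],[-10.9,5.4,-8,1.01,1],[-10.9,5.4,-8,1.19,1],[-10.9,5.4,-8,1.37,1],[-10.9,5.4,-8,1.57,1],[-10.9,5.4,-8,1.57,1],[-10.9,5.4,-5,1.57,1],[-10.9,5.4,-3.6,1.57,1],[-10.9,5.4,-3.6,1.57,1],[-10.9,5.4,-3.6,1.57,1]]'
python3 -c "
from h import *
s=robot.state();print(s['joints'],shift([.693,-.0515,.1726],0.0))"
python3 tilt.py
```

```text
time: 14.25
tool_pos: [0.6938, 0.0021, 0.1738]
tcp_rot: [0.703, 0.711, 0.001, 0.001]
contact_force: [0.5, 0.6, -0.1]
grip_width: 0.018
grip_force: 30.0
[-1.07427663e-01  6.98445424e-01  1.06593611e+00  1.41952620e-04
  1.37569865e+00 -1.19258492e-01] (array([-5.36, -0.14,  0.12]), np.float64(0.012))
scene 0.77 620 [(np.float64(0.5849236641221374), 0), (np.float64(0.5710200190657769), -2), (np.float64(0.55637707948244), 2), (np.float64(0.5262222222222223), 4), (np.float64(0.5074487895716946), -4)]
```

```bash
python3 -m crank '[[-0.6,0,0.1,0,1],[-1.2,0,0.1,0,1],[-1.6,0,0.1,0,1],[-2,0,0.1,0,1],[-2.4,0,0.1,0,1],[-2.4,0,0.1,0,1]]'; python3 tilt.py
```

```text
time: 15.2
tool_pos: [0.6936, -0.022, 0.1721]
tcp_rot: [0.703, 0.711, 0.0, 0.0]
contact_force: [1.3, 2.5, 0.3]
grip_width: 0.0185
grip_force: 30.0
scene 0.88 620 [(np.float64(0.3024162120031177), 0), (np.float64(0.30102442868400314), -2), (np.float64(0.2985418265541059), 2), (np.float64(0.2968874700718276), -4), (np.float64(0.28592927012791575), 4)]
```

```bash
python3 -m crank '[[-0.5,0,0,0,1],[-1,0,0,0,1],[-1.5,0,0,0,1],[-2,0,0,0,1],[-2.5,0,0,0,1],[-3,0,0,0,1],[-3,0,0,0,1]]'
python3 -c "
from h import *
b=shot('scene','s3',(180,150,400,330),3)
print(robot.state()['contact_force'],robot.state()['moment'])"
```

```text
time: 16.27
tool_pos: [0.6935, -0.0525, 0.1715]
tcp_rot: [0.703, 0.711, -0.0, -0.0]
contact_force: [-0.4, 3.0, -2.2]
grip_width: 0.0187
grip_force: 30.0
[-0.82696088  3.48800502 -2.84619035] [0.55994308 0.10355824 0.10874526]
```

View pics/s3.png

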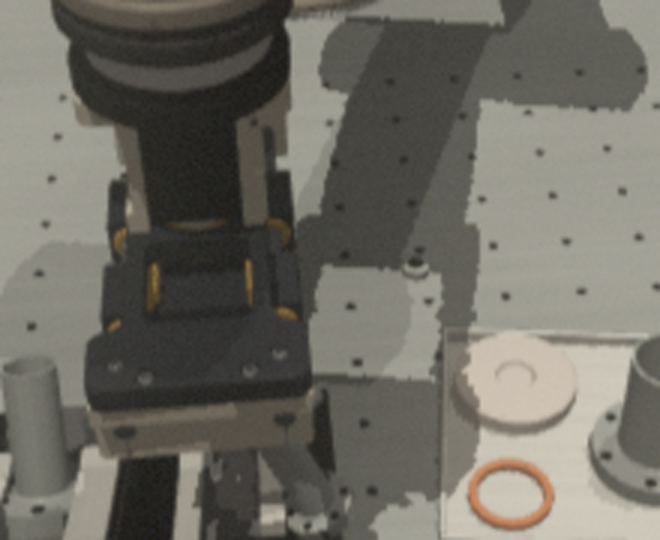

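Scene crop: the tube leans in the jaws, from (280,440) to the foot at (310,525), so the swing worked. Now I back off, lift, yaw on 90° and go to the apron.

```bash
python3 -m crank '[[1,0,0,0,1],[2,0,-2,0,1],[2,0,-5,0,1],[2,-2,-8,0.15,1],[1,-5,-8,0.3,1],[0.5,-8,-8,0.47,1],[0,-11,-8,0.65,1],[0,-13.7,-8,0.83,1],[0,-13.7,-8,1.01,1],[0,-13.7,-8,1.19,1],[0,-13.7,-8,1.37,1],[0,-13.7,-8,1.57,1],[0,-13.7,-8,1.57,1],[0,-13.7,-5,1.57,1],[0,-13.7,1.5,1.57,1],[0,-13.7,1.5,1.57,1],[0,-13.7,1.5,1.57,1]]'
python3 -c "
from h import *
print(shift([.556,-.0528,.132],np.pi*3/2+.01))"
python3 tilt.py
```

```text
time: 18.45
tool_pos: [0.5579, -0.0536, 0.1587]
tcp_rot: [1.0, 0.007, 0.001, 0.0]
contact_force: [-0.0, 0.7, -0.2]
grip_width: 0.0186
grip_force: 30.0
(array([-0.2 , -0.09,  2.67]), np.float64(-6.28))
scene 0.75 1170 [(np.float64(0.6826538768984812), 22), (np.float64(0.6772908366533864), 20), (np.float64(0.6704089815557338), 24), (np.float64(0.6587301587301587), 18), (np.float64(0.6537242472266244), 26)]
```

```bash
python3 -m crank '[[-0.1,-0.08,1,0,1],[-0.1,-0.08,2,0,1],[-0.1,-0.08,2.7,0,1],[-0.1,-0.08,3,0,1],[-0.1,-0.08,3.2,0,1],[-0.1,-0.08,3.3,0,1],[-0.1,-0.08,3.3,0,1]]'
```

```text
time: 19.52
tool_pos: [0.5552, -0.0527, 0.1278]
tcp_rot: [1.0, 0.006, 0.001, 0.0]
contact_force: [-15.6, 1.8, 31.3]
grip_width: 0.0183
grip_force: 30.0
```

```bash
python3 -m crank '[[0,0,-0.16,0,1],[0.5,0,-0.37,0,1],[1,0,-0.58,0,1],[1.5,0,-0.8,0,1],[2,0,-1.01,0,1],[2.5,0,-1.22,0,1],[2.5,0,-1.22,0,1]]'
```

```text
time: 20.4
tool_pos: [0.5797, -0.0522, 0.136]
tcp_rot: [1.0, 0.006, -0.002, -0.0]
contact_force: [-5.1, 0.5, 5.1]
grip_width: 0.0185
grip_force: 30.0
```

```bash
python3 -m crank '[[0.5,0,-0.2,0,1],[1,0,-0.41,0,1],[1.5,0,-0.62,0,1],[2,0,-0.83,0,1],[2.5,0,-1.05,0,1],[3,0,-1.26,0,1],[3,0,-1.26,0,1]]'; python3 tilt.py
```

```text
time: 21.28
tool_pos: [0.6099, -0.0519, 0.1485]
tcp_rot: [1.0, 0.006, -0.001, -0.0]
contact_force: [-5.4, 0.2, 4.9]
grip_width: 0.0186
grip_force: 30.0
scene 0.95 1115 [(np.float64(0.6328810853950518), 6), (np.float64(0.6294788273615635), 4), (np.float64(0.6153846153846154), 8), (np.float64(0.6030595813204509), 2), (np.float64(0.5897631779984721), 10)]
scene 0.54 38 [(np.float64(0.04337899543378995), 2), (np.float64(0.04176334106728538), 0), (np.float64(0.03937007874015748), 4), (np.float64(0.03747323340471092), 6), (np.float64(0.03529411764705882), -2)]
```

```bash
python3 -c "
from h import *
a=shot('wrist');b=shot('scene')
c1=cv2.resize(a[140:340,240:390],(400,533),interpolation=cv2.INTER_CUBIC)
c2=cv2.resize(b[200:350,200:312],(398,533),interpolation=cv2.INTER_CUBIC)
cv2.imwrite('pics/ap2.png',np.hstack([c1,c2])[:,:,::-1])
t=robot.state()['tool_pos'];G=t+[0,0,.019]
for ph in(6,23):
  p=np.radians(ph);F=G+np.array([np.sin(p),0,-np.cos(p)])*.1086
  print(ph,(proj('wrist',F)-[240,140])*400/150,(proj('scene',F)-[200,200])*398/112+[400,0])
"
```

```text
6 [[220.01467794 238.46501277]] [[604.23894369 345.08377594]]
23 [[221.95674222 129.6453283 ]] [[604.09572497 388.57940895]]
```

View pics/ap2.png

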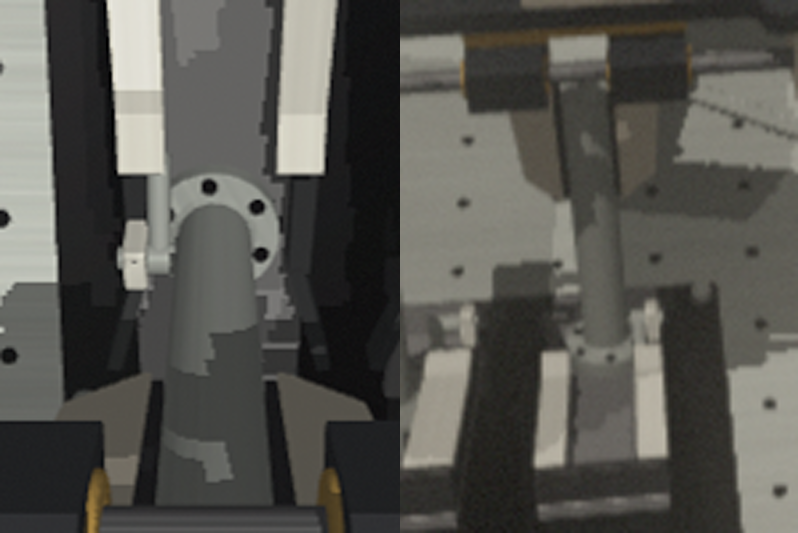

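The wrist crop shows the flange centre near (215,235), so the tilt fell back to about 6°. Foot friction under the 7 N press turned it. I press harder and drag back down-slope, so that friction works the other way, then check.

```bash
python3 -m crank '[[0,0,0.1,0,1],[0,0,0.15,0,1],[-0.4,0,0.31,0,1],[-0.8,0,0.48,0,1],[-1.2,0,0.65,0,1],[-1.2,0,0.65,0,1]]'
cat > wt.py <<'E'
from h import *
# tilt from wrist view: flange mask/centre row under model
def wt(L=.1086,r=.017,th=.0075,rt=.0095,q='small_mid'):
    t=robot.state()['tool_pos'];G=t+[0,0,.019];im=optics.get_image('wrist')
    ds=[d for d in regions_of(q,'wrist') if d['mask'].sum()>300]
    if not ds: print('none');return
    for d in ds[:2]:
        m=d['mask'];v,u=np.nonzero(m);out=[]
        for ph in range(-6,34):
            a=np.radians(ph);ax=np.array([np.sin(a),0,-np.cos(a)]);e1=np.array([np.cos(a),0,np.sin(a)]);k=np.linspace(0,6.3,40)
            ring=lambda s,R_:G+ax*s+np.outer(np.cos(k),e1)*R_+np.outer(np.sin(k),[0,1,0])*R_
            M=np.zeros(m.shape,np.uint8)
            for P in (np.vstack([ring(L,r),ring(L-th,r)]),np.vstack([ring(.03,rt),ring(L,rt)])):
                cv2.fillConvexPoly(M,cv2.convexHull(proj('wrist',P).round().astype(np.int32)),1)
            V=M>0; vm=v.max(); V[vm+1:]=0
            out.append((round((V&m).sum()/(V|m).sum(),3),ph))
        print(round(d['conf'],2),m.sum(),'top v',v.min(),sorted(out)[::-1][:3])
if __name__=='__main__': wt()
E
python3 wt.py
```

```text
time: 22.32
tool_pos: [0.6008, -0.0522, 0.1445]
tcp_rot: [1.0, 0.006, 0.003, 0.0]
contact_force: [-1.4, 0.4, 10.4]
grip_width: 0.0182
grip_force: 30.0
0.83 5792 top v 191 [(np.float64(0.526), 13), (np.float64(0.521), 14), (np.float64(0.521), 12)]
```

It works: about 13° now. I keep going.

```bash
python3 -m crank '[[-0.4,0,0.22,0,1],[-0.8,0,0.42,0,1],[-1.2,0,0.62,0,1],[-1.6,0,0.84,0,1],[-2.0,0,1.05,0,1],[-2,0,1.05,0,1]]';python3 wt.py
```

```text
time: 23.18
tool_pos: [0.5811, -0.0525, 0.1341]
tcp_rot: [1.0, 0.006, 0.004, 0.0]
contact_force: [-1.2, 1.3, 12.1]
grip_width: 0.0182
grip_force: 30.0
0.95 7338 top v 163 [(np.float64(0.509), 25), (np.float64(0.507), 24), (np.float64(0.504), 26)]
0.67 1304 top v 147 [(np.float64(0.0), 33), (np.float64(0.0), 32), (np.float64(0.0), 31)]
```

```bash
python3 -m crank '[[0,0,-0.08,0,1],[0,0,-0.1,0,1],[0.4,0,-0.27,0,1],[0.8,0,-0.44,0,1],[1.2,0,-0.61,0,1],[1.2,0,-0.61,0,1]]';python3 wt.py
```

```text
time: 24.02
tool_pos: [0.5896, -0.0522, 0.1374]
tcp_rot: [1.0, 0.006, -0.002, -0.0]
contact_force: [-6.4, 0.6, 5.6]
grip_width: 0.0184
grip_force: 30.0
0.7 6733 top v 175 [(np.float64(0.514), 19), (np.float64(0.509), 20), (np.float64(0.509), 18)]
```

```bash
python3 -m crank '[[0,0,0.2,0,1],[-0.5,0,0.46,0,1],[-1,0,0.72,0,1],[-1.4,0,0.9,0,1],[-1.4,0,0.9,0,1],[-1.4,0,0.7,0,1],[-1.4,0,0.6,0,1],[-1.4,0,0.6,0,1]]';python3 wt.py
```

```text
time: 25.12
tool_pos: [0.5766, -0.0523, 0.1311]
tcp_rot: [1.0, 0.006, -0.001, -0.0]
contact_force: [-0.3, -0.5, -1.6]
grip_width: 0.0189
grip_force: 30.0
0.69 7539 top v 162 [(np.float64(0.499), 24), (np.float64(0.497), 25), (np.float64(0.496), 23)]
```

```bash
python3 -m crank '[[0.5,0,-0.22,0,1],[1,0,-0.44,0,1],[1.5,0,-0.66,0,1],[2,0,-0.87,0,1],[2.5,0,-1.08,0,1],[2.5,0,-1.08,0,1]]';python3 wt.py
```

```text
time: 25.98
tool_pos: [0.6023, -0.0521, 0.1428]
tcp_rot: [1.0, 0.006, 0.0, 0.0]
contact_force: [0.1, -0.4, -1.7]
grip_width: 0.0179
grip_force: 30.0
0.55 7742 top v 162 [(np.float64(0.497), 25), (np.float64(0.497), 24), (np.float64(0.49), 26)]
0.32 18223 top v 16 [(np.float64(0.068), 33), (np.float64(0.063), 32), (np.float64(0.058), 31)]
```

```bash
python3 -m crank '[[0.4,0,-0.17,0,1],[0.8,0,-0.34,0,1],[1.2,0,-0.51,0,1],[1.6,0,-0.68,0,1],[2,0,-0.85,0,1],[2,0,-0.85,0,1]]';python3 wt.py
```

```text
time: 26.82
tool_pos: [0.6223, -0.0519, 0.1512]
tcp_rot: [1.0, 0.006, 0.0, 0.0]
contact_force: [1.2, -0.5, -2.9]
grip_width: 0.0187
grip_force: 30.0
0.74 7449 top v 162 [(np.float64(0.498), 25), (np.float64(0.498), 24), (np.float64(0.494), 23)]
0.47 3586 top v 266 [(np.float64(0.0), 33), (np.float64(0.0), 32), (np.float64(0.0), 31)]
```

```bash
python3 -m crank '[[0.4,0,-0.15,0,1],[0.8,0,-0.32,0,1],[1.2,0,-0.49,0,1],[1.6,0,-0.66,0,1],[2,0,-0.83,0,1],[2.4,0,-1,0,1],[2.4,0,-1,0,1]]';python3 wt.py
```

```text
time: 27.8
tool_pos: [0.6463, -0.0516, 0.1613]
tcp_rot: [1.0, 0.006, 0.0, 0.0]
contact_force: [0.3, -0.8, -1.3]
grip_width: 0.0183
grip_force: 30.0
0.82 7554 top v 162 [(np.float64(0.497), 24), (np.float64(0.496), 25), (np.float64(0.49), 26)]
0.28 945 top v 218 [(np.float64(0.0), 33), (np.float64(0.0), 32), (np.float64(0.0), 31)]
```

```bash
python3 -m crank '[[0,0,0,0,0.6],[0,0,0,0,0.2],[0,0,0,0,0.2],[0,0,0,0,0.2],[0,0,-3,0,0.2],[0,0,-8,0,0.2],[0,0,-10,0,0.2]]'
python3 -c "
from h import *
np.set_printoptions(precision=4,suppress=True)
a=shot('wrist');b=shot('scene')
c1=cv2.resize(a[140:400,220:420],(400,520),interpolation=cv2.INTER_CUBIC)
c2=cv2.resize(b[200:350,200:315],(400,522),interpolation=cv2.INTER_CUBIC)[:520]
cv2.imwrite('pics/pk.png',np.hstack([c1,c2])[:,:,::-1])
O=np.array([.647,-.0527,.0667]);rr=R.from_euler('ZY',[.01,-np.radians(23)]).as_matrix()
for c in('wrist','scene'):
  for d in spot_point('small_mid',c)[:2]: print(c,d['conf'],rr.T@(d['position']-O))
  for x in(0,20,45,70): print(x,(proj('wrist',O+rr@[x/1e3,0,0])-[220,140])*2)
  for d in spot_point('large_mid',c)[:2]: print(c,'L',d['conf'],d['position'])
"
```

```text
time: 28.78
tool_pos: [0.6468, -0.0517, 0.2647]
tcp_rot: [1.0, 0.006, 0.003, 0.0]
contact_force: [1.0, -0.6, -0.1]
grip_width: 0.0365
grip_force: 0.0
wrist 0.63 [0.0499 0.0021 0.0665]
0 [[205.4505 145.5636]]
20 [[205.7338 112.6226]]
45 [[206.1187  67.8754]]
70 [[206.5426  18.5981]]
wrist L 0.94 [0.6111, 0.1789, 0.0423]
scene 0.6 [0.0421 0.0005 0.0688]
0 [[206.1405 143.1744]]
20 [[206.4364 109.9784]]
45 [[206.8388  64.8329]]
70 [[207.2826  15.0478]]
scene L 0.96 [0.6836, 0.3077, 0.0362]
scene L 0.88 [0.6061, 0.18, 0.0413]
```

View pics/pk.png

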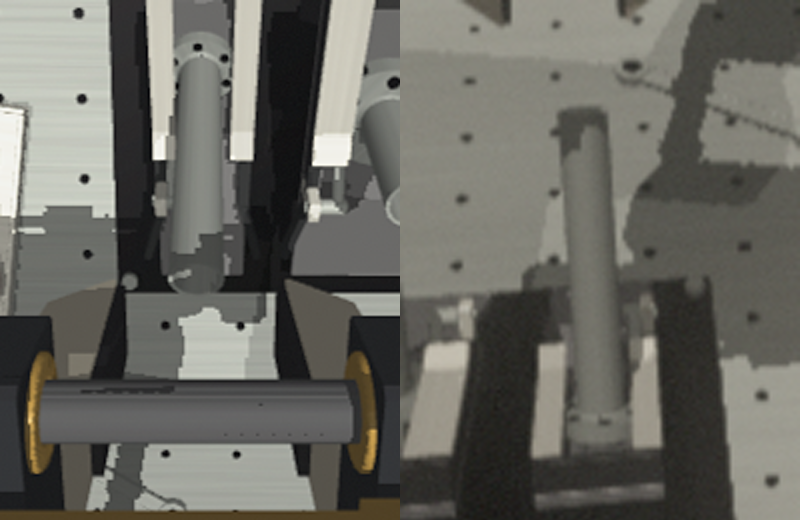

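Wrist and scene crops show the narrow one lying back square in its row, flange at (197,60) under the lips, about 45 mm past the tip. Now the wide one.

```bash
python3 -m crank '[[-1,-5,0,0,-0.2],[-2,-11,0,0,-0.6],[-3,-17,0,0,-1],[-3.9,-23.3,0,0,-1],[-3.9,-23.3,0,0,-1],[-3.9,-23.3,5,0,-1],[-3.9,-23.3,10,0,-1],[-3.9,-23.3,10,0,-1],[-3.9,-23.3,10,0,-1]]'
python3 -c "
from h import *
optics.get_image('wrist');optics.get_image('top')
for c in('wrist','top'): print(c,[(d['conf'],d['position']) for d in spot_point('large_mid',c)][:2])
print(shift([.6045,.181,.046],np.pi*1.5+.01))"
```

```text
time: 30.2
tool_pos: [0.6051, 0.1805, 0.1626]
tcp_rot: [1.0, 0.006, 0.001, -0.0]
contact_force: [0.4, 0.3, 0.1]
grip_width: 0.0918
grip_force: 0.0
wrist [(0.91, [0.6826, 0.3084, 0.0405]), (0.57, [0.6076, 0.18, 0.0443])]
top [(0.64, [0.6028, 0.1825, 0.0433])]
(array([-0.1 ,  0.  , 11.72]), np.float64(-6.282))
```

```bash
python3 -m crank '[[0,0,4,0,-1],[0,0,8,0,-1],[0,0,11.7,0,-1],[0,0,11.7,0,-1],[0,0,11.7,0,0],[0,0,11.7,0,1],[0,0,11.7,0,1],[0,0,11.7,0,1],[0,0,11.7,0,1]]'
python3 -m crank '[[0,0,-2,0,1],[0,0,-5,0,1],[0,0,-10,0,1],[0,0,-14,0,1],[0,0,-14,0,1],[0,0,-14,0,1]]'
```

```text
time: 31.52
tool_pos: [0.6041, 0.181, 0.0443]
tcp_rot: [1.0, 0.006, 0.0, -0.0]
contact_force: [-0.1, 0.2, -0.5]
grip_width: 0.0463
grip_force: 0.0
time: 32.28
tool_pos: [0.6028, 0.1808, 0.1818]
tcp_rot: [1.0, 0.006, -0.002, 0.0]
contact_force: [-0.9, 0.2, -4.6]
grip_width: 0.04
grip_force: 30.0
```

```bash
cat > lm.py <<'E'
from h import *
t=robot.state()['tool_pos']
for c in('scene','top','wrist'):
    optics.get_image(c)
    for d in spot_point('large_mid',c)[:3]:
        p=np.array(d['position'])
        if np.linalg.norm(p-t)<.1: print(c,round(d['conf'],2),p,'L',t[2]+.019+.04-p[2])
E
python3 lm.py; python3 -m crank '[[-0.2,6,-2,0,1],[-0.6,12,-4,0,1],[-1,18,-4,0,1],[-1.4,24,-4,0,1],[-1.8,30,-4,0,1],[-2.2,36,-4,0,1],[-2.4,40.9,-4,0,1],[-2.4,40.9,-4,0,1],[-2.4,40.9,-4,0,1]]'; python3 lm.py; python3 -c "
from h import *
print(shift([.583,-.229,.095],np.pi*1.5+.01))"
```

```text
scene 0.82 [0.6096 0.1796 0.1664] L 0.07443863807506026
top 0.64 [0.6049 0.1835 0.1728] L 0.06803863807506025
wrist 0.93 [0.6097 0.1797 0.1746] L 0.06623863807506025
time: 33.7
tool_pos: [0.5847, -0.2279, 0.2235]
tcp_rot: [1.0, 0.006, -0.0, -0.001]
contact_force: [0.0, 0.9, -4.1]
grip_width: 0.0399
grip_force: 30.0
scene 0.77 [ 0.5885 -0.227   0.2138] L 0.06872861249501899
wrist 0.85 [ 0.589  -0.2283  0.2153] L 0.06722861249501899
(array([-0.22,  0.18, 12.93]), np.float64(-6.28))
```

```bash
python3 -m crank '[[-0.2,0.07,5,0,1],[-0.2,0.07,9,0,1],[-0.2,0.07,11,0,1],[-0.2,0.07,11.6,0,1],[-0.2,0.07,12,0,1],[-0.2,0.07,12.2,0,1],[-0.2,0.07,12.2,0,1]]'
```

```text
time: 34.88
tool_pos: [0.5832, -0.2288, 0.1052]
tcp_rot: [1.0, 0.006, 0.001, 0.0]
contact_force: [-6.3, 2.6, 7.4]
grip_width: 0.0402
grip_force: 30.0
```

```bash
python3 -m crank '[[-0.35,0,0.22,0,1],[-0.7,0,0.45,0,1],[-1.05,0,0.7,0,1],[-1.4,0,0.95,0,1],[-1.4,0,0.95,0,1]]'
sed -i 's/^if __name.*$//' wt.py
cat >> wt.py <<'E'
if __name__=='__main__':
    import sys
    wt(.070,.035,.013,.0205,'large_mid') if len(sys.argv)>1 else wt()
E
python3 wt.py L; python3 lm.py
```

```text
time: 35.5
tool_pos: [0.5701, -0.2297, 0.0956]
tcp_rot: [1.0, 0.006, 0.002, 0.001]
contact_force: [-3.8, 1.3, 6.5]
grip_width: 0.0399
grip_force: 30.0
0.68 14415 top v 185 [(np.float64(0.745), 14), (np.float64(0.744), 13), (np.float64(0.741), 12)]
0.25 6308 top v 81 [(np.float64(0.0), 33), (np.float64(0.0), 32), (np.float64(0.0), 31)]
scene 0.87 [ 0.5808 -0.2269  0.0856] L 0.06907239416540432
wrist 0.69 [ 0.5823 -0.229   0.0898] L 0.06487239416540432
```

Pivoting as planned, about 13°. I continue to flat.

```bash
python3 -m crank '[[-0.35,0,0.3,0,1],[-0.7,0,0.6,0,1],[-1.05,0,0.95,0,1],[-1.2,0,1.2,0,1],[-1.2,0,1.3,0,1],[-1.2,0,1.3,0,1]]'
python3 wt.py L; python3 lm.py
```

```text
time: 36.65
tool_pos: [0.5608, -0.23, 0.0862]
tcp_rot: [1.0, 0.006, 0.006, 0.002]
contact_force: [-2.6, 7.0, 33.1]
grip_width: 0.0402
grip_force: 30.0
0.72 15614 top v 171 [(np.float64(0.723), 23), (np.float64(0.721), 22), (np.float64(0.72), 24)]
scene 0.94 [ 0.5729 -0.2297  0.0774] L 0.06781295561434605
wrist 0.8 [ 0.5775 -0.2288  0.0826] L 0.06261295561434604
```

```bash
python3 -m crank '[[0,-0.08,-0.2,0,1],[0,-0.08,-0.35,0,1],[0,-0.08,-0.35,0,1]]'
```

```text
time: 37.42
tool_pos: [0.5584, -0.2296, 0.0854]
tcp_rot: [1.0, 0.006, 0.002, 0.001]
contact_force: [-1.2, -1.3, 11.6]
grip_width: 0.0401
grip_force: 30.0
```

```bash
python3 -m crank '[[0,0,-0.15,0,1],[0.1,0,-0.25,0,1],[0.5,0,-0.42,0,1],[1,0,-0.63,0,1],[1.5,0,-0.84,0,1],[1.5,0,-0.84,0,1]]'; python3 wt.py L
```

```text
time: 38.17
tool_pos: [0.5697, -0.2278, 0.0908]
tcp_rot: [1.0, 0.006, -0.003, -0.001]
contact_force: [-7.8, -0.3, 3.8]
grip_width: 0.0401
grip_force: 30.0
0.8 15480 top v 171 [(np.float64(0.724), 21), (np.float64(0.722), 22), (np.float64(0.722), 20)]
```

```bash
python3 -m crank '[[0,0,-0.12,0,1],[0.5,0,-0.35,0,1],[1,0,-0.56,0,1],[1.5,0,-0.78,0,1],[2,0,-0.99,0,1],[2.5,0,-1.2,0,1],[2.5,0,-1.2,0,1]]'; python3 wt.py L
```

```text
time: 39.15
tool_pos: [0.5974, -0.228, 0.1037]
tcp_rot: [1.0, 0.006, 0.0, 0.0]
contact_force: [-0.1, -0.6, -4.6]
grip_width: 0.0401
grip_force: 30.0
0.98 14798 top v 171 [(np.float64(0.684), 21), (np.float64(0.683), 20), (np.float64(0.681), 22)]
```

```bash
python3 -m crank '[[0.2,0,0,0,1],[0.5,0,-0.12,0,1],[1,0,-0.33,0,1],[1.5,0,-0.54,0,1],[2,0,-0.75,0,1],[2.4,0,-0.92,0,1],[2.4,0,-0.92,0,1]]'; python3 wt.py L
```

```text
time: 40.12
tool_pos: [0.6213, -0.2277, 0.1128]
tcp_rot: [1.0, 0.006, 0.0, 0.0]
contact_force: [-0.5, 0.2, -4.7]
grip_width: 0.0402
grip_force: 30.0
0.69 14179 top v 171 [(np.float64(0.652), 21), (np.float64(0.652), 20), (np.float64(0.651), 22)]
```

```bash
python3 -m crank '[[0.5,0,-0.2,0,1],[1,0,-0.41,0,1],[1.5,0,-0.62,0,1],[2,0,-0.83,0,1],[2.5,0,-1.04,0,1],[3,0,-1.25,0,1],[3.4,0,-1.42,0,1],[3.4,0,-1.42,0,1]]'; python3 wt.py L; python3 lm.py
```

```text
time: 41.22
tool_pos: [0.6554, -0.2274, 0.127]
tcp_rot: [1.0, 0.006, 0.0, 0.0]
contact_force: [0.0, -0.3, -2.9]
grip_width: 0.0397
grip_force: 30.0
0.55 13687 top v 170 [(np.float64(0.638), 22), (np.float64(0.638), 21), (np.float64(0.635), 23)]
wrist 0.82 [ 0.6726 -0.2308  0.1207] L 0.06519930608798219
```

```bash
python3 -m crank '[[0.3,0,-0.12,0,1],[0.6,0,-0.25,0,1],[0.6,0,-0.25,0,1],[0.6,0,-0.25,0,0.05],[0.6,0,-0.25,0,-0.25],[0.6,0,-0.25,0,-0.25],[0.6,0,-0.25,0,-0.25],[0.6,0,-2,0,-0.25],[0.6,0,-6,0,-0.25],[0.6,0,-10,0,-0.25],[-5,0,-12,0,-0.25],[-10,0,-12,0,-0.25],[-10,0,-12,0,-0.25]]'
cat > chk.py <<'E'
from h import *
np.set_printoptions(precision=4,suppress=True)
rr=R.from_euler('ZY',[.01,-np.radians(23)]).as_matrix()
O={'small':np.array([.647,-.0527,.0667]),'large':np.array([.6487,-.2287,.0667])}
for c in('scene','top','wrist'):
    im=optics.get_image(c); cv2.imwrite(f'pics/fin_{c}.png',im[:,:,::-1])
    for k in O:
        for d in spot_point(k+'_mid',c)[:3]:
            q=rr.T@(d['position']-O[k])
            if abs(q[0])<.1 and abs(q[1])<.05: print(c,k,round(d['conf'],2),q)
    for q in('catch_small','catch_large'):
        print(c,q,[(round(d['conf'],2),np.array(d['position']),(rr.T@(d['position']-O[q[6:]])).round(4)) for d in find_in(q,c)[:2]])
print(robot.state()['contact_force'])
E
python3 chk.py
```

```text
time: 43.25
tool_pos: [0.5519, -0.2283, 0.2487]
tcp_rot: [1.0, 0.005, -0.0, -0.0]
contact_force: [0.5, -0.1, 0.1]
grip_width: 0.0574
grip_force: 0.0
scene small 0.62 [0.0454 0.0015 0.0705]
scene large 0.92 [0.0422 0.0021 0.0424]
scene large 0.67 [ 0.0021 -0.0003  0.0003]
scene catch_small [(0.62, array([ 0.631 , -0.0375,  0.0768]), array([-0.0106,  0.0154,  0.0155]))]
scene catch_large [(0.43, array([ 0.623 , -0.1973,  0.0792]), array([-0.0185,  0.0317,  0.0214])), (0.26, array([0.6279, 0.0963, 0.0083]), array([-0.039 ,  0.3252, -0.0469]))]
top small 0.96 [0.0423 0.0063 0.0609]
top small 0.45 [-0.0527 -0.0027 -0.001 ]
top large 0.58 [0.044  0.0047 0.0428]
top catch_small [(0.42, array([ 0.6299, -0.0379,  0.0743]), array([-0.0126,  0.015 ,  0.0136]))]
top catch_large [(0.58, array([ 0.6276, -0.2023,  0.0827]), array([-0.0129,  0.0266,  0.0229])), (0.26, array([ 0.6722, -0.2242,  0.1155]), array([0.0407, 0.0043, 0.0357]))]
wrist small 0.81 [0.0488 0.0036 0.0635]
wrist large 0.71 [0.0494 0.     0.04  ]
wrist catch_small [(0.79, array([ 0.6285, -0.0376,  0.0751]), array([-0.0136,  0.0153,  0.0149])), (0.74, array([0.5485, 0.1033, 0.0156]), array([-0.1092,  0.157 , -0.0092]))]
wrist catch_large [(0.61, array([ 0.623 , -0.2031,  0.0791]), array([-0.0186,  0.0259,  0.0214]))]
[0.4011 0.4604 0.1403]
```

```bash
python3 -c "
from rig import robot
print(robot.job_done())"
```

```text
the job is handed in; nothing more can be done
None
```

The job is handed in: by the camera readings both nipples stand in their own rows about 45 mm past the catch tips, and the arm is clear. I didn't see the verdict, and whether the catches have dropped is inferred from those positions, not seen.

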